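Swing the strainer over the tea pan and lock it

ROBOT

A 6-joint arm with a two-finger parallel gripper is mounted at the origin on the work surface. World frame = base frame: x ahead of the robot, y to its left, z up, the work surface at z = 0. Lengths are in mm, angles in rad, forces in N, time in s.
With the tool pointing down it reaches from about 250 to 725 mm from the base axis. Payload 4 kg.
Tool frame: the origin (TCP) lies on the centre line of the jaws, within the pads' length; the fingertips stand 22 mm ahead of it and the grasp point (between the pads) lies 3 mm ahead of it; y points along the fingers, x is the direction in which the jaws open and shut, and the axes are right-handed (so a half turn about y gives the same grasp; the last joint's range is limited). The gripper opens to 85 mm and grips with 20 to 120 N. Pads are 22 mm wide; open, the fingers measure 114 mm over their backs; the gripper's body (76 mm by 85 mm) begins 54 mm behind the grasp point. The pads swing forward as they close: fully open they stand 13 mm farther back than shut.
Start: joints at [0, 0.241, 0.005, 1.335, 0, 1.571], TCP at [500, -0, 253.306] pointing down, gripper open.
Joint ranges: [-2.72, 2.72], [-1.05, 1.87], [-1.09, 1.28], [-1.99, 2.15], [-1.42, 1.44], [-3.14, 3.14]. Speed limits (rad/s): [2.79, 2.79, 3.14, 3.14, 3.14, 3.14].

INTERFACE

Orientations are given as a unit quaternion [x, y, z, w].
In Python, from bench import readout, optics, ticket, nets gives the robot as it stands.
- The arm moves only by the shell command python3 -m creep 'ROWS' [FORCE]. ROWS is JSON, one flat list of numbers, 7 for each row, row after row: the finger opening in m, from 0 to 0.0854, then the shift along the tool's x, y, z in m, then the turn, a rotation vector about the tool's x, y, z in degrees. In form: [gripper, dx, dy, dz, ax, ay, az, gripper, dx, dy, dz, ax, ay, az, ...]. A call has 1 to 20 rows; each row is the pose to reach, as a shift and turn from the pose commanded when the call began, along the tool's axes at that moment; what a row does not reach only later rows make up. A row lasts 1/8 s, in which the tool goes at most 62.5 mm and 10.7 degrees, less where a joint would pass 70% of its speed; a pose out of reach is approached as far as the arm can. A call with a gripper value outside its range is refused whole. The fingers move at their own pace and stop on an object; FORCE is the grip in N (left out, the last holds). Time passes only in rows, so rows that repeat a pose let the fingers close. It gives the time, the measured TCP pose, the force and the opening at its end, in the units of the state.
- readout.read_state(): the state, without advancing time (a new reading comes with each control period).
- optics.snapshot(name): name is "scene" or "side" or "wrist"; returns the picture (420x560x3 uint8, blue, green, red); there is no depth.
- optics.camera_model(name): a dict with "fx", "fy", "cx", "cy" (pixels), "R" (3x3) and "t" (3): a world point X has camera coordinates R X + t. Camera axes: x right, y down, z forward; pixel columns grow to the right and rows downward; lengths in mm; the calibration is good to about 2 mm. A picture is of the moment at which its call begins: read the wrist's pose just before it. camera_model takes no time and is no camera call; for the wrist camera it gives the pose at the moment of the call.
- ticket.job_done(): hands the job in, once; it reports no verdict.
Trained networks look in the newest picture that a camera, given by its name, has taken for a name from the list of things; names that differ only in an ending like _2 or _b are one class to them, and where a whole thing is asked for, a point or a joint stands for the part that bears it (a point fixed in the world has none). Each returns a list of dicts, best first, with "conf" (0 to 1); they miss things now and then, are a little off and sometimes report something else, mostly with a low value. They report only what shows in the picture. A call takes as long as a camera call.
- nets.spot_in(camera, target): "rect" ([left, top, right, bottom] in pixels, round what is visible of it).
- nets.regions_of(camera, target): "mask" (420x560 bool, what is visible of it) and "rect" ([left, top, right, bottom] in pixels, round what is visible of it).
- nets.place_of(camera, target): "location" ([row, column] in pixels: a listed point, or the origin of a listed thing).
The state is a dict: "clock": time; "joints": joint angles; "dq": joint speeds; "tau": joint torques, N m; "position": TCP position; "ee_rot": TCP orientation; "force": force on the tool from outside, world axes, zero at the start; "torque": the same for the moment, N m; "gripper_width": finger opening in mm.
Only numpy, scipy, OpenCV 4.12 (cv2) and the standard library are available. Lean on these libraries where they do the work, as an engineer would, in place of code of your own. Each camera call takes 0.05 s, during which the arm holds its last target. There are 200 camera calls.

TASK

The tea strainer sits on a swing arm locked in its park notch. Pull the sprung knob of its stand up out of that notch, swing the strainer round until it is over the tea pan (the open one with the long handle), and let the knob snap fully home in the pour notch there. Only roughly is it known where that notch was clamped, so feel for it gently without forcing the key, and leave the pan and everything else standing where they are.

Things in the scene. Friction and masses are not known exactly. Their poses are not given: they have to be found in the camera images.
- knob_grip (a point): Centre of the black knob on top of the strainer stand: an upright flat bar 50 mm long (its x), 16 mm thick (its y) and 34 mm tall (17 mm above and below this point), with nothing within 100 mm beside it at its height; a stem of radius 10 mm and a hub of radius 18 mm (top 33 mm below this point) are under it. About 221 mm above the slab when home, on the vertical axis of the stand. Grip it across its 16 mm from above. The arm with the strainer points along its -x.
- head: The whole sprung head of the stand, which lifts and turns as one: knob, hub, a 10 mm round arm along its -x and a steel tea strainer. A flat key, 7.5 mm wide and 7 mm high, sticks out 46 mm from the axis along its +x and sits in a notch of the fixed collar. Origin: on the stand's axis at slab height when home. Mass about 0.42 kg.
- knob_lift (a joint): How far the head has been pulled up, m: 0 is fully home in a notch, 0.007 and more is clear of the notch (the key then rides on or over the collar's rim), 0.011 is the upper stop. A spring and the weight pull it down with about 10 N when home and 13 N at the stop.
- knob_turn (a joint): Turn of the head about the vertical axis, rad, anticlockwise seen from above positive: 0 is the park notch, in which it starts; stops at -1.7 and 1.7. A pour notch lies at either side, somewhere from 1.03 to 1.48 rad each way from park (clamped by hand, different every time). It turns easily when lifted; when the key is let down on the rim it rubs lightly, and over a notch (9.5 mm wide for the 7.5 mm key, so the head has about 0.025 rad of play either way) it drops 7 mm.
- stand: The fixed steel stand bolted to the slab: flange of radius 46 mm, post, and a notched collar of radius 47 mm with its rim 138 mm above the slab. Origin: on the post axis at slab height. In park the arm points along its -x. The key pressed on the rim or on a notch wall must not carry more than 40 N.
- strainer (a point): Centre of the strainer's ring (outer radius 44 mm), 155 mm from the stand's axis, 165 mm above the slab; the bowl hangs 37 mm lower.
- pan_mouth (a point): Centre of the mouth of the open aluminium tea pan: mouth radius 88 mm, 92 mm high, with one long black handle along its +x reaching 228 mm from the centre. It stands about 155 mm from the stand's axis, on one side or the other. Loose, 0.45 kg.
- pot_mid (a point): Centre (42 mm up) of the steel milk pot with a flat lid and no handle, radius 83 mm, 107 mm high, standing on the other side of the stand. Leave it alone.
- tiffin: Stainless tiffin carrier of three stacked tiers with a carrying frame, 140 mm across, 239 mm high; origin under its centre. Leave it alone.
- tumbler: Steel tumbler, 72 mm across, 95 mm high; origin under its centre. Leave it alone.
- brush: White plastic scrubbing brush lying bristles down, 182 mm long along its x, 55 mm wide, 40 mm high; origin on the slab below its handle. Leave it alone.

How it is judged (in metres and radians):
On the way, in this order (a step that is already met when the one before it is completed fails the run):
1. the knob is pulled up until its key is clear of the park notch (value of joint knob_lift above 0.0068 m), for 0.1 s.
2. the knob has dropped home in the pour notch with the strainer over the tea pan (value of joint knob_lift below 0.0015 m and horizontal distance between strainer and pan_mouth below 0.055 m), for 0.2 s.
At the end, for the whole second after the job is handed in: The knob is fully home (lift under 1.5 mm) in the pour notch on the tea pan's side, the strainer's centre within 55 mm of the pan's centre as seen from above, everything at rest (all of step 2 and angular speed of head below 0.05 rad/s); the robot touches nothing.
It fails at once if the key is forced: more than 40 N between the head and the collar (contact force between head and stand above 40 N).
It fails at once if the tea pan is shifted by more than 15 mm (distance of pan_mouth from where it was at the start of the episode above 0.015 m).
It fails at once if the milk pot is shifted by more than 15 mm (distance of pot_mid from where it was at the start of the episode above 0.015 m).
It fails at once if the tiffin carrier, tumbler or brush is shifted by more than 15 mm (distance of any of tiffin, tumbler, brush from where it was at the start of the episode above 0.015 m).
It also fails if it takes over 70 s, if anything falls off the work surface, if the arm or the gripper's body presses on something with over 40 N, if the wrist force passes 120 N, or if a joint passes its speed limit or range.

## Working session

There is one attempt and no reset: what is moved stays moved. The work goes in short steps, Python scripts to look and compute and a shell command to move; the robot and the scene stay as the last step left them, time stands still between calls to the robot, and variables do not carry over. Pictures are saved under pics/ and viewed, on a budget of 10 in all, crops included, one or two more only if the job needs it, and the job is handed in when it is done.

```bash
mkdir -p pics; cat > h.py <<'E'
import numpy as np, cv2
from bench import readout, optics, ticket, nets
def ray(cam,uv):
    m=optics.camera_model(cam);R=np.array(m["R"]);t=np.array(m["t"])
    d=R.T@np.array([(uv[0]-m["cx"])/m["fx"],(uv[1]-m["cy"])/m["fy"],1]);return -R.T@t,d/np.linalg.norm(d)
def tri(rs):
    A=sum(np.eye(3)-np.outer(d,d) for c,d in rs);b=sum((np.eye(3)-np.outer(d,d))@c for c,d in rs)
    X=np.linalg.solve(A,b);return X,[np.linalg.norm((np.eye(3)-np.outer(d,d))@(X-c)) for c,d in rs]
def atz(r,z): c,d=r;return c+d*(z-c[2])/d[2]
def proj(cam,X):
    m=optics.camera_model(cam);p=np.array(m["R"])@X+np.array(m["t"]);return m["fx"]*p[0]/p[2]+m["cx"],m["fy"]*p[1]/p[2]+m["cy"]
E
python3 - <<'E'
from h import *
s=readout.read_state();print(s)
for c in("scene","side"):
    im=optics.snapshot(c);cv2.imwrite(f"pics/{c}0.png",im)
    for n in("knob_grip","strainer","pan_mouth","pot_mid","stand","tiffin","tumbler","brush"):
        r=nets.place_of(c,n);print(c,n,[(np.round(q["location"],1).tolist(),round(q["conf"],2)) for q in r[:2]])
E
```

```text
{'clock': 0.0, 'joints': array([ 2.18218476e-05,  2.41396254e-01,  3.71103620e-03,  1.33520025e+00,
       -5.54519573e-06,  1.57083122e+00]), 'dq': array([-8.96734244e-05,  1.72338149e-04,  1.37095266e-03,  7.29269274e-05,
        1.50545131e-03, -1.66763351e-03]), 'tau': array([ 5.50268451e-04, -3.72315860e+01,  2.52406776e+01,  1.67737965e-02,
        2.29149265e-05,  1.14679995e-05]), 'position': array([4.99407133e+02, 9.33701377e-03, 2.52416232e+02]), 'ee_rot': array([ 0.70710838, -0.00074324, -0.000734  , -0.70710441]), 'force': array([-0.32059727,  0.32807496, -0.12763253]), 'torque': array([-0.02565964,  0.04447823,  0.01108404]), 'gripper_width': 85.30198264891347}
scene knob_grip [([193.8, 291.8], 0.65)]
scene strainer [([184.0, 258.0], 0.66)]
scene pan_mouth [([199.3, 309.8], 0.72)]
scene pot_mid [([252.1, 243.0], 0.85)]
scene stand [([251.1, 288.4], 0.64)]
scene tiffin [([175.7, 339.9], 0.78)]
scene tumbler [([331.8, 145.8], 0.76), ([201.9, 312.0], 0.62)]
scene brush [([384.0, 192.9], 0.73)]
side knob_grip [([172.5, 277.3], 0.91)]
side strainer [([187.1, 222.6], 0.85)]
side pan_mouth [([165.6, 262.4], 0.66)]
side pot_mid [([250.4, 261.3], 0.96)]
side stand [([216.6, 281.0], 0.78)]
side tiffin [([123.3, 224.7], 0.65), ([188.2, 225.4], 0.16)]
side tumbler []
side brush [([385.3, 374.5], 0.6)]
```

```bash
python3 -c "
import cv2,numpy as np
a=cv2.imread('pics/scene0.png');b=cv2.imread('pics/side0.png')
cv2.imwrite('pics/both0.png',cv2.resize(np.vstack([a,b]),(800,1200))[:,:]) if 0 else cv2.imwrite('pics/both0.png',cv2.resize(np.hstack([a,b]),(800,300)))"
```

```text
(no output)
```

View pics/scene0.png

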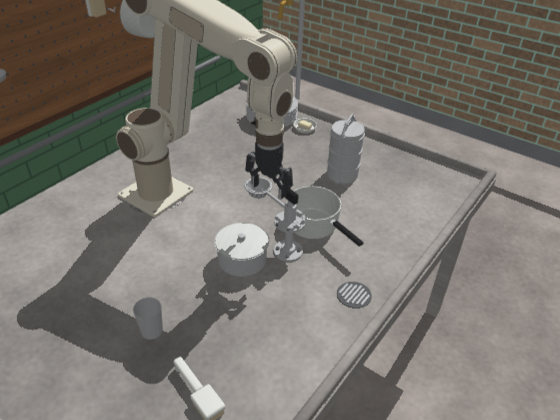

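View pics/side0.png

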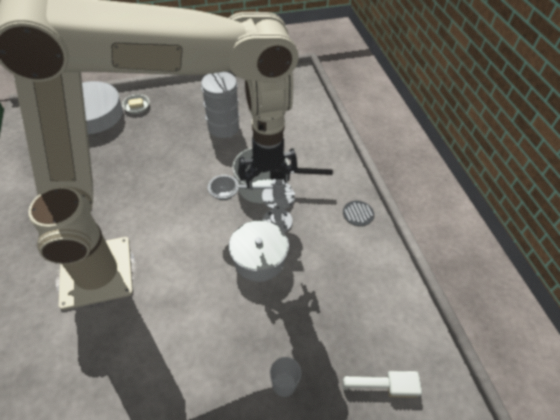

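The scene view shows the stand at about (288,250), with the knob at about (290,195) partly behind the gripper. The strainer is at (258,185), the pan at (315,208) and the pot at (242,250). In the side view the gripper hides the pan and knob, at about (265,165).

```bash
python3 - <<'E'
from h import *
P={"knob":((291.8,193.8),(277.3,172.5)),"strainer":((258,184),(222.6,187.1)),"pan":((309.8,199.3),(262.4,165.6)),"pot":((243,252.1),(261.3,250.4)),"stand":((288.4,251.1),(281,216.6)),"tiffin":((339.9,175.7),(224.7,123.3)),"brush":((192.9,384),(374.5,385.3))}
for k,(a,b) in P.items():
    X,e=tri([ray("scene",a),ray("side",b)]);print(k,X.round(1),np.round(e,1))
print(atz(ray("scene",(145.8,331.8)),0))
im=optics.snapshot("wrist");cv2.imwrite("pics/w0.png",im)
for n in("knob_grip","strainer","pan_mouth","stand"):
    for q in nets.place_of("wrist",n)[:1]: 
        l=q["location"];r=ray("wrist",l[::-1]);print(n,l,q["conf"],atz(r,221),atz(r,92),proj("wrist",np.array([500,0,221.])))
E
```

```text
knob [541.4  60.9 215. ] [0.7 0.7]
strainer [391.5  91.6 162.1] [1.8 1.8]
pan [528.9 185.9 113. ] [1.1 1.1]
pot [464.  -68.2  37.1] [3.8 3.8]
stand [554.2  47.8  11.5] [7.6 7.6]
tiffin [463.8 504.3   7.7] [11.8 11.8]
brush [ 645.1 -485.9   11.6] [1.1 1.1]
[ 430.17522888 -441.96793318    0.        ]
knob_grip [148.0, 393.6] 0.82 [545.24346937  50.00203423 221.        ] [582.69888854  36.87094006  92.        ] (np.float64(282.18597921086416), np.float64(262.45426328833855))
strainer [64.9, 80.8] 0.57 [422.90134438  81.62185748 221.        ] [356.53152398  95.3247051   92.        ] (np.float64(282.1881928329321), np.float64(262.4574584229107))
stand [124.8, 329.5] 0.81 [518.972173    59.18610747 221.        ] [534.13325083  53.8486311   92.        ] (np.float64(282.1906688951883), np.float64(262.46199959383006))
```

View pics/w0.png

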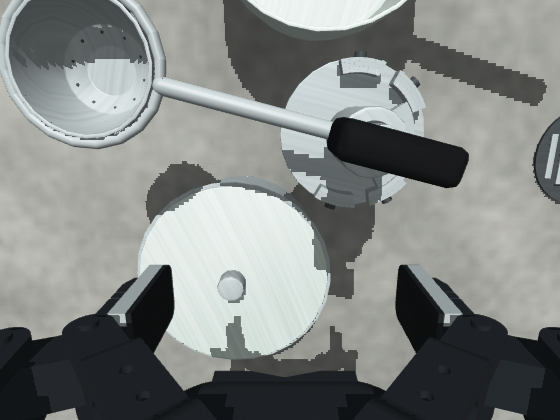

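The wrist view shows the black knob from about (335,135) to (465,165), the strainer ring at (85,70), and the pan rim at the top on the +y side. Head +x points at roughly -14° in the world. I'll go up, move over the knob, turn the jaws across it and measure again.

```bash
python3 -m creep '[0.085,0,-0.03,0,0,0,0, 0.085,0.01,-0.055,0.01,0,-8,0, 0.085,0.02,-0.06,0.02,0,-16,0, 0.085,0.03,-0.06,0.03,0,-24,0, 0.085,0.04,-0.06,0.04,0,-32,0, 0.085,0.045,-0.06,0.052,0,-40,0, 0.085,0.045,-0.06,0.052,0,-48,0, 0.085,0.045,-0.06,0.052,0,-56,0, 0.085,0.045,-0.06,0.052,0,-64,0, 0.085,0.045,-0.06,0.052,0,-71,0, 0.085,0.045,-0.06,0.052,0,-77,0, 0.085,0.045,-0.06,0.052,0,-77,0, 0.085,0.045,-0.06,0.052,0,-77,0]' 30
python3 - <<'E'
from h import *
s=readout.read_state();print(s['joints'].round(2),s['position'].round(1))
im=optics.snapshot("wrist")
for n,z in(("knob_grip",221),("strainer",165),("pan_mouth",92)):
    for q in nets.place_of("wrist",n)[:1]:
        l=q["location"];r=ray("wrist",l[::-1]);print(n,l,q["conf"],atz(r,z).round(1),[x.round(3) for x in r])
for q in nets.regions_of("wrist","knob_grip")[:1]:
    m=q["mask"];c=max(cv2.findContours(m.astype('uint8'),0,1)[0],key=cv2.contourArea);R=cv2.minAreaRect(c);B=cv2.boxPoints(R);print(R,q["conf"],q["rect"])
    W=np.array([atz(ray("wrist",p),238) for p in B]);print(W.round(1))
    cv2.polylines(im,[B.astype(int)],1,(0,0,255),1)
X,e=tri([ray("scene",(291.8,193.8)),ray("wrist",R[0])]);print(X,e)
cv2.imwrite("pics/w1.png",im)
E
```

```text
clock: 2.78
position: [545.0, 52.0, 313.3]
ee_rot: [-0.554, -0.44, 0.44, 0.554]
force: [0.1, -0.5, 0.3]
gripper_width: 84.5
[ 0.1   0.32  0.27  1.52 -0.    0.32] [545.   52.  313.3]
knob_grip [222.0, 282.1] 0.88 [545.3  50.5 221. ] [array([481.913,  66.455, 432.984]), array([ 0.286, -0.072, -0.956])]
pan_mouth [126.2, 445.7] 0.87 [529.6 204.1  92. ] [array([481.906,  66.432, 432.994]), array([ 0.128,  0.371, -0.92 ])]
((285.5, 134.0), (268.0, 113.0), 90.0) 0.71 [229.9, 0.0, 342.4, 270.2]
[[427.9  52.3 238. ]
 [439.9 104.2 238. ]
 [574.5  78.7 238. ]
 [560.   16.3 238. ]]
[511.7550862   74.0959939  193.36032387] [np.float64(17.721208436740998), np.float64(17.721208436740984)]
```

View pics/w1.png

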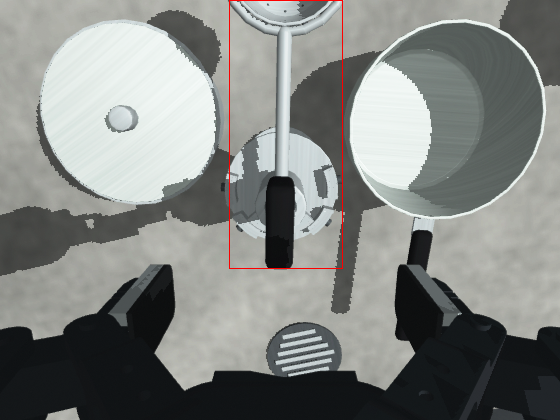

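The wrist view now has the knob upright at (280,225), centred between the jaws, with the pan right at (447,118) and the pot left at (130,110). Two wrist rays meet at about (545.2, 50.2, 221). The arm is 155.7 mm long at -13.9° and the pan stands 154 mm from the axis, so all of it matches the text. I'll descend and grip.

```bash
python3 -m creep '[0.085,-0.0017,0.02,-0.0006,0,0.9,0, 0.085,-0.0017,0.05,-0.0006,0,0.9,0, 0.085,-0.0017,0.07,-0.0006,0,0.9,0, 0.085,-0.0017,0.08,-0.0006,0,0.9,0, 0.085,-0.0017,0.088,-0.0006,0,0.9,0, 0.085,-0.0017,0.088,-0.0006,0,0.9,0, 0.06,-0.0017,0.088,-0.0006,0,0.9,0, 0.04,-0.0017,0.088,-0.0006,0,0.9,0, 0.025,-0.0017,0.088,-0.0006,0,0.9,0, 0.01,-0.0017,0.088,-0.0006,0,0.9,0, 0.01,-0.0017,0.088,-0.0006,0,0.9,0, 0.01,-0.0017,0.088,-0.0006,0,0.9,0, 0.01,-0.0017,0.088,-0.0006,0,0.9,0]' 40
python3 - <<'E'
from h import *
s=readout.read_state();print(s['position'].round(2),s['force'].round(2),s['torque'].round(2),s['gripper_width'],s['ee_rot'])
E
```

```text
clock: 4.65
position: [545.1, 49.0, 226.0]
ee_rot: [0.558, 0.435, -0.436, -0.556]
force: [-2.8, -4.8, 5.7]
gripper_width: 15.6
[545.06  49.04 225.96] [-2.82 -4.77  5.65] [-1.24  0.56 -0.02] 15.594241973656453 [ 0.55774998  0.43516011 -0.43600293 -0.55628417]
```

Gripped at 15.6 mm with small forces. I'll lift 9 mm in small steps.

```bash
python3 -m creep '[0.01,0,-0.002,0,0,0,0, 0.01,0,-0.004,0,0,0,0, 0.01,0,-0.006,0,0,0,0, 0.01,0,-0.008,0,0,0,0, 0.01,0,-0.009,0,0,0,0, 0.01,0,-0.009,0,0,0,0, 0.01,0,-0.009,0,0,0,0]' 40
python3 - <<'E'
from h import *
s=readout.read_state();print(s['position'].round(2),s['force'].round(2),s['torque'].round(2),s['gripper_width'],s['joints'].round(2))
im=optics.snapshot("wrist");cv2.imwrite("pics/w2.png",im)
E
```

```text
clock: 5.52
position: [544.9, 49.1, 231.3]
ee_rot: [-0.557, -0.434, 0.437, 0.557]
force: [3.3, -6.4, -11.2]
gripper_width: 15.4
[544.92  49.11 231.28] [  3.27  -6.39 -11.23] [-1.16 -0.75 -0.  ] 15.433773934217351 [ 0.09  0.35  0.09  1.32 -0.    0.33]
```

Measured rise is only 5.3 mm because the arm gives under the load, and the force agrees with the spring. I'll lift 3.7 mm more.

```bash
python3 -m creep '[0.01,0,-0.0015,0,0,0,0, 0.01,0,-0.003,0,0,0,0, 0.01,0,-0.0037,0,0,0,0, 0.01,0,-0.0037,0,0,0,0, 0.01,0,-0.0037,0,0,0,0]' 40
python3 - <<'E'
from h import *
s=readout.read_state();print(s['position'].round(2),s['force'].round(2),s['torque'].round(2),s['gripper_width'],s['joints'].round(2))
E
```

```text
clock: 6.2
position: [544.9, 49.1, 234.7]
ee_rot: [-0.557, -0.434, 0.437, 0.557]
force: [2.8, -6.1, -12.2]
gripper_width: 15.5
[544.93  49.1  234.74] [  2.83  -6.07 -12.16] [-1.07 -0.79 -0.01] 15.492898033028403 [ 0.09  0.35  0.1   1.33 -0.    0.33]
```

Rise is 8.8 mm and the spring force matches, so it isn't slipping. I'll swing 52° clockwise while lifted, towards the near edge of the pour range.

```bash
python3 -m creep '[0.01,0,0,0,0,2,0, 0.01,0,0,0,0,5,0, 0.01,0,0,0,0,9,0, 0.01,0,0,0,0,13,0, 0.01,0,0,0,0,17,0, 0.01,0,0,0,0,21,0, 0.01,0,0,0,0,25,0, 0.01,0,0,0,0,29,0, 0.01,0,0,0,0,33,0, 0.01,0,0,0,0,37,0, 0.01,0,0,0,0,41,0, 0.01,0,0,0,0,45,0, 0.01,0,0,0,0,48,0, 0.01,0,0,0,0,50,0, 0.01,0,0,0,0,52,0, 0.01,0,0,0,0,52,0, 0.01,0,0,0,0,52,0]' 40
cat > st.py <<'E'
from h import *
from scipy.spatial.transform import Rotation as Ro
s=readout.read_state();x=Ro.from_quat(s['ee_rot']).as_matrix()[:,0];a=np.degrees(np.arctan2(x[1],x[0]))
print('yaw %.2f turn(rad from 76.1) %.3f'%(a,np.radians(a-76.1)),s['position'].round(2),s['force'].round(2),s['torque'].round(2),round(s['gripper_width'],2),s['clock'])
E
python3 st.py; python3 - <<'E'
from h import *
im=optics.snapshot("wrist");cv2.imwrite("pics/w3.png",im)
E
```

```text
clock: 8.32
position: [544.2, 48.3, 234.4]
ee_rot: [0.692, 0.145, -0.149, -0.691]
force: [2.2, -7.3, -12.1]
gripper_width: 15.5
yaw 24.00 turn(rad from 76.1) -0.909 [544.2   48.32 234.41] [  2.18  -7.32 -12.06] [-1.25 -0.48  0.02] 15.51 8.325
```

View pics/w3.png

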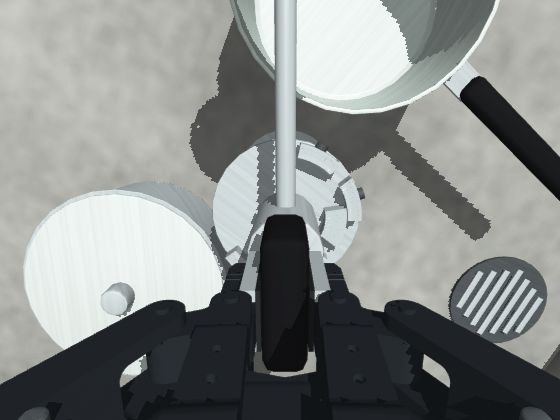

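The picture shows the arm going straight up at (285,100) with the knob held between the jaws, so the head turned with the gripper. I'm at -0.91 rad, so I'll let the key rest lightly on the rim.

```bash
python3 -m creep '[0.01,0,0.001,0,0,0,0, 0.01,0,0.002,0,0,0,0, 0.01,0,0.003,0,0,0,0, 0.01,0,0.003,0,0,0,0, 0.01,0,0.003,0,0,0,0]' 40; python3 st.py
```

```text
clock: 9.0
position: [544.2, 48.3, 233.4]
ee_rot: [0.693, 0.145, -0.149, -0.691]
force: [0.5, -8.9, -3.0]
gripper_width: 15.4
yaw 24.00 turn(rad from 76.1) -0.909 [544.22  48.3  233.41] [ 0.46 -8.91 -3.02] [-1.37  0.27 -0.02] 15.41 9.0
```

The key is on the rim with about 9 N. I'll sweep in 1.4° nudges, and stop on a drop in z or a rise in turning torque.

```bash
cat >> st.py <<'E'
import sys
if len(sys.argv)>1: sys.exit(int(s['position'][2]<float(sys.argv[1]) or abs(s['torque'][2])>0.4))
E
m(){ tail -0; }
python3 -m creep '[0.01,0,0,0,0,0.7,0, 0.01,0,0,0,0,1.4,0]' >/dev/null && python3 st.py 232.7 &&
python3 -m creep '[0.01,0,0,0,0,0.7,0, 0.01,0,0,0,0,1.4,0]' >/dev/null && python3 st.py 232.7 &&
python3 -m creep '[0.01,0,0,0,0,0.7,0, 0.01,0,0,0,0,1.4,0]' >/dev/null && python3 st.py 232.7 &&
python3 -m creep '[0.01,0,0,0,0,0.7,0, 0.01,0,0,0,0,1.4,0]' >/dev/null && python3 st.py 232.7 &&
python3 -m creep '[0.01,0,0,0,0,0.7,0, 0.01,0,0,0,0,1.4,0]' >/dev/null && python3 st.py 232.7 &&
python3 -m creep '[0.01,0,0,0,0,0.7,0, 0.01,0,0,0,0,1.4,0]' >/dev/null && python3 st.py 232.7 &&
python3 -m creep '[0.01,0,0,0,0,0.7,0, 0.01,0,0,0,0,1.4,0]' >/dev/null && python3 st.py 232.7 &&
python3 -m creep '[0.01,0,0,0,0,0.7,0, 0.01,0,0,0,0,1.4,0]' >/dev/null && python3 st.py 232.7
```

```text
yaw 22.62 turn(rad from 76.1) -0.933 [544.21  48.31 233.4 ] [-0.78 -8.93 -3.97] [-1.4   0.35  0.27] 15.57 9.25
yaw 21.22 turn(rad from 76.1) -0.958 [544.19  48.31 233.38] [ 0.17 -9.   -4.21] [-1.32  0.32  0.25] 15.6 9.5
yaw 19.81 turn(rad from 76.1) -0.982 [544.16  48.28 233.39] [-0.23 -8.96 -3.83] [-1.38  0.34  0.28] 15.27 9.75
yaw 18.42 turn(rad from 76.1) -1.007 [544.13  48.29 233.35] [ 0.14 -8.43 -3.92] [-1.39  0.3   0.2 ] 15.17 10.0
yaw 17.02 turn(rad from 76.1) -1.031 [544.1   48.3  233.33] [-1.28 -9.65 -4.76] [-1.3   0.33  0.27] 15.62 10.25
yaw 15.62 turn(rad from 76.1) -1.056 [544.09  48.27 233.29] [-0.55 -9.19 -4.34] [-1.31  0.32  0.27] 15.26 10.5
yaw 14.22 turn(rad from 76.1) -1.080 [544.04  48.27 233.24] [ -0.36 -10.17  -3.73] [-1.35  0.28  0.26] 15.26 10.75
yaw 12.82 turn(rad from 76.1) -1.105 [544.01  48.28 233.2 ] [-0.91 -9.24 -4.19] [-1.35  0.35  0.21] 15.39 11.0
```

```bash

python3 -m creep '[0.01,0,0,0,0,0.7,0, 0.01,0,0,0,0,1.4,0]' >/dev/null && python3 st.py 232.7 &&
python3 -m creep '[0.01,0,0,0,0,0.7,0, 0.01,0,0,0,0,1.4,0]' >/dev/null && python3 st.py 232.7 &&
python3 -m creep '[0.01,0,0,0,0,0.7,0, 0.01,0,0,0,0,1.4,0]' >/dev/null && python3 st.py 232.7 &&
python3 -m creep '[0.01,0,0,0,0,0.7,0, 0.01,0,0,0,0,1.4,0]' >/dev/null && python3 st.py 232.65 &&
python3 -m creep '[0.01,0,0,0,0,0.7,0, 0.01,0,0,0,0,1.4,0]' >/dev/null && python3 st.py 232.65 &&
python3 -m creep '[0.01,0,0,0,0,0.7,0, 0.01,0,0,0,0,1.4,0]' >/dev/null && python3 st.py 232.6 &&
python3 -m creep '[0.01,0,0,0,0,0.7,0, 0.01,0,0,0,0,1.4,0]' >/dev/null && python3 st.py 232.6 &&
python3 -m creep '[0.01,0,0,0,0,0.7,0, 0.01,0,0,0,0,1.4,0]' >/dev/null && python3 st.py 232.6
```

```text
yaw 11.41 turn(rad from 76.1) -1.129 [544.    48.24 233.07] [ 0.15 -9.66 -4.26] [-1.29  0.24  0.25] 15.71 11.25
yaw 9.98 turn(rad from 76.1) -1.154 [543.92  48.22 232.21] [  0.28  -8.71 -11.69] [-1.34 -0.38  0.03] 15.34 11.5
```

The key dropped at about -1.15 rad, and the full spring load is back on the arm with no turning torque. I'll follow it down gently, adding 0.7° towards the notch centre.

```bash

python3 -m creep '[0.01,0,0.001,0,0,0.3,0, 0.01,0,0.002,0,0,0.7,0, 0.01,0,0.003,0,0,0.7,0]' >/dev/null && python3 st.py 200 &&
python3 -m creep '[0.01,0,0.001,0,0,0,0, 0.01,0,0.002,0,0,0,0, 0.01,0,0.002,0,0,0,0]' >/dev/null && python3 st.py 200 &&
python3 -m creep '[0.01,0,0.001,0,0,0,0, 0.01,0,0.002,0,0,0,0, 0.01,0,0.002,0,0,0,0]' >/dev/null && python3 st.py 200
```

```text
yaw 9.30 turn(rad from 76.1) -1.166 [543.92  48.23 228.78] [  0.12  -8.87 -10.24] [-1.34 -0.34 -0.02] 15.37 11.875
yaw 9.30 turn(rad from 76.1) -1.166 [543.92  48.25 226.86] [ 0.12 -8.43 -8.99] [-1.24 -0.34 -0.  ] 15.5 12.25
yaw 9.30 turn(rad from 76.1) -1.166 [543.95  48.23 226.52] [-2.58 -9.33 -1.89] [-1.41  0.37 -0.02] 15.45 12.625
```

It has bottomed at about 226.5 mm, where park home was 226.0 under a slight push, and the load is off. I'll release, go up and check.

```bash
python3 -m creep '[0.02,0,0,0,0,0,0, 0.03,0,0,0,0,0,0, 0.04,0,0,0,0,0,0, 0.05,0,0,0,0,0,0, 0.06,0,0,0,0,0,0, 0.06,0,0,0,0,0,0, 0.06,0,0,0,0,0,0, 0.06,0,-0.02,0,0,0,0, 0.06,0,-0.05,0,0,0,0, 0.06,0,-0.08,0,0,0,0, 0.06,0,-0.11,-0.03,0,0,0, 0.06,0,-0.11,-0.06,0,0,0, 0.06,0,-0.11,-0.06,0,0,0, 0.06,0,-0.11,-0.06,0,0,0]'
python3 st.py; python3 - <<'E'
from h import *
im=optics.snapshot("wrist");R={}
for n,z in(("knob_grip",221),("strainer",165),("pan_mouth",92)):
    for q in nets.place_of("wrist",n)[:1]:
        l=q["location"];R[n]=atz(ray("wrist",l[::-1]),z);print(n,np.round(l,1),round(q["conf"],2),R[n].round(1)); cv2.circle(im,(int(l[1]),int(l[0])),3,(0,0,255),-1)
im2=optics.snapshot("side")
for n in("knob_grip","strainer","pan_mouth"):
    for q in nets.place_of("side",n)[:1]:
        l=q["location"]; print(n,np.round(l,1),round(q["conf"],2)); z={"knob_grip":221,"strainer":165,"pan_mouth":92}[n]; print(atz(ray("side",l[::-1]),z).round(1))
        if n in R: print("proj of wrist",np.round(proj("side",R[n]),1))
cv2.imwrite("pics/w4.png",im);cv2.imwrite("pics/side4.png",im2)
E
```

```text
clock: 14.38
position: [554.8, -8.7, 337.6]
ee_rot: [-0.705, -0.058, 0.058, 0.705]
force: [0.3, -0.0, 0.8]
gripper_width: 59.9
yaw 9.39 turn(rad from 76.1) -1.164 [554.76  -8.74 337.62] [ 0.27 -0.05  0.84] [-0.01 -0.    0.03] 59.92 14.375
knob_grip [119.4 283.9] 0.65 [545.5  49.9 221. ]
knob_grip [173.3 276.6] 0.62
[537.1  52.4 221. ]
proj of wrist [279.8 173.4]
pan_mouth [166.  259.9] 0.71
[525.6 206.6  92. ]
```

View pics/w4.png

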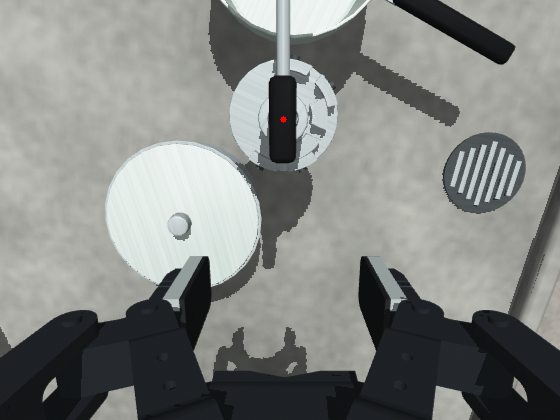

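View pics/side4.png

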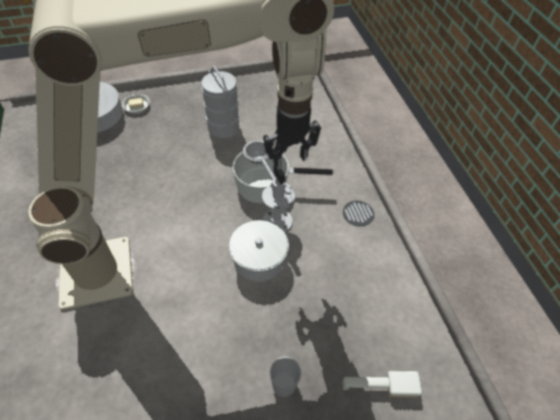

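The wrist view shows the knob freed at (284,119), with the arm running straight up over the pan. In the side view the strainer ring at (258,152) is over the pan mouth at (261,165), and the pot, tiffin, tumbler and brush look unmoved. I'm handing it in.

```bash
python3 -c "
from bench import ticket;print(ticket.job_done())"
```

```text
the job is handed in; nothing more can be done
None
```

The strainer is over the tea pan with the knob home in the pour notch, and the job was handed in at about 14.5 s. No verdict is reported.

**What I did:** I gripped the knob and lifted it about 8.8 mm. I then swung it clockwise to -0.91 rad and let the key ride on the rim at about 9 N. It dropped at about -1.15 rad. I followed it down, released the knob and moved the arm clear.

**Last checks:**
- **Knob home:** the height at the bottom was 226.5 mm, against 226.0 mm at park home. The 0.5 mm difference comes with a different load on the tool (-1.9 N against +5.7 N). I never measured the lift directly with a camera afterwards.
- **Strainer over pan:** the turn was -1.166 rad and the pan lies at about -1.23 rad, so the strainer should be about 9 mm off centre.
- **Key force:** the measured forces and torques stayed small throughout, with at most about 0.3 N m of turning torque.
- **Robot:** the wrist force reads near zero and nothing is touching.

**What disagreed or failed:**
- The networks did not find the strainer in the final pictures. I confirmed it by eye in the side view, and the offset comes from the turn angle.
- The pan's final position rests on one side-camera estimate, about 5 mm from my earlier wrist estimate. The pan was half hidden in the first side picture, so I put that down to measurement error.
- The side camera alone put the knob about 9 mm off where the wrist camera did.

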